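# Sweep the spent flat cells off the sorting board into the bin

### The arm

A 6-joint arm with a two-finger parallel gripper is mounted at the origin on the work surface. World frame = base frame: x ahead of the robot, y to its left, z up, the work surface at z = 0. Lengths are in m, angles in rad, forces in N, time in s.
With the tool pointing down it reaches from about 0.325 to 0.9 m from the base axis. Payload 3.5 kg.
Tool frame: the origin (TCP) lies midway between the tips of the shut fingers; the grasp point (between the pads) lies 19 mm behind it; z points along the fingers, y is the line along which they close (so a half turn about z gives the same grasp; the last joint's range is limited). The gripper opens to 85 mm and grips with 20 to 120 N. Pads are 22 mm wide; open, the fingers measure 114 mm over their backs; the gripper's body (76 mm by 85 mm) begins 54 mm behind the grasp point. The pads swing forward as they close: fully open they stand 13 mm farther back than shut.
Start: joints at [1.026, 0.276, -0.026, 1.268, 0, 1.467], TCP at [0.267, 0.565, 0.231] pointing down, gripper open.
Joint ranges: [-3.12, 3.12], [-0.85, 1.88], [-1.08, 1.24], [-1.95, 2.15], [-1.57, 1.53], [-3.14, 3.14]. Speed limits (rad/s): [2.57, 2.57, 3.14, 3.14, 3.14, 3.14].

### API

Orientations are given as a unit quaternion [x, y, z, w].
In Python, from plant import observe, grab_frame, camera_info, close_job gives the robot as it stands.
- The arm moves only by the tool servo_tool, never from a script. Its argument "plan" is a list of rows, each an object with "offset": the shift along the tool's x, y, z as a fraction of full scale, a list of three; "turn": the turn, a rotation vector about the tool's x, y, z as a fraction of full scale, a list of three; "fingers": the opening, from 0 (shut) to 1 (fully open). In form: [{"offset": [tx, ty, tz], "turn": [wx, wy, wz], "fingers": fingers}, ...]. A call has 1 to 10 rows; each row is the pose to reach, as a shift and turn from the pose commanded when the call began, along the tool's axes at that moment; what a row does not reach only later rows make up. Full scale, the value 1, is 0.4 m for a shift and pi/2 rad for a turn. A row lasts 1/12 s, in which the tool goes at most 41.7 mm and 7.16 degrees, less where a joint would pass 70% of its speed; a pose out of reach is approached as far as the arm can. A call with a number of a shift or a turn outside -1 to 1 is refused whole. A call with a gripper value outside its range is refused whole. The fingers move at their own pace and stop on an object; "grip_force" is the grip in N (left out, the last holds). Time passes only in rows, so rows that repeat a pose let the fingers close. It gives the time, the measured TCP pose, the force, the opening and the grip force at its end, in the units of the state.
- observe(): the state, without advancing time (a new reading comes with each control period).
- grab_frame(name): name is "side" or "top"; returns the picture (480x640x3 uint8, red, green, blue); there is no depth.
- camera_info(name): a dict with "mtx" (3x3 intrinsics, pixels), "dist" ([k1, k2, p1, p2, k3] as OpenCV has them; the pictures are not rectified), "rvec" (rotation vector, rad) and "tvec" (3), from world to camera coordinates, as OpenCV has them. Camera axes: x right, y down, z forward; pixel columns grow to the right and rows downward; lengths in m; the calibration is good to about 2 mm. A picture is of the moment at which its call begins. camera_info takes no time and is no camera call.
- close_job(): hands the job in; it is judged then, once.
The state is a dict: "clock": time; "q": joint angles; "dq": joint speeds; "joint_efforts": joint torques, N m; "position": TCP position; "orientation": TCP orientation; "force": force on the tool from outside, world axes, zero at the start; "moment": the same for the moment, N m; "width": opening from 0.0 (shut) to 1.0 (fully open); "grip_force": force on a finger pad.
Only numpy, scipy, OpenCV 4.12 (cv2) and the standard library are available. Lean on these libraries where they do the work, as an engineer would, in place of code of your own. Each camera call takes 0.05 s, during which the arm holds its last target. There are 200 camera calls.

### The job

Sweep the three flat cells lying on the sorting board over its open long edge, so that all three drop into the long bin along that edge. Push them along the board with the fingertips and do not pick up or carry them; leave the standing round cells and everything else where they are.

Things in the scene. Friction and masses are not known exactly. Their poses are not given: they have to be found in the camera images.
- stand: sorting stand fixed to the desk: flat board 180 mm deep (its x), 360 mm long (its y), top face 62 mm above the desk; a long open bin against its +x edge. Origin at desk height under the board's centre; x points to the bin, y along the board, z up. Five cells in one row along y, about 66 mm apart, in any order. A kerb 8 mm wide, 10 mm high on each short end; the long edges have no lip.
- drop_edge (a point): middle of the board's open edge on the bin side, on the top face: 90 mm along x and 62 mm up from the stand's origin; the edge runs along the stand's y
- bin_floor (a point): centre of the bin's inner floor, 4 mm above the desk, axes as the stand's; inside, the bin is 100 mm across (x), 340 mm long (y) and 50 mm deep, walls 4 mm, its rim 8 mm below the board's top; its near wall touches the board's edge, so a cell pushed over the edge drops in
- flat_a: one of three alike spent flat cells (battery): aluminium block lying flat on the board, 50 (its x) x 34 (its y) x 10 mm thick, about 38 g, black strip at its +x end and a pale label on top; origin at the centre of its underside; slides when pushed from the side
- flat_b: one of three alike spent flat cells (battery): aluminium block lying flat on the board, 50 (its x) x 34 (its y) x 10 mm thick, about 38 g, black strip at its +x end and a pale label on top; origin at the centre of its underside; slides when pushed from the side
- flat_c: one of three alike spent flat cells (battery): aluminium block lying flat on the board, 50 (its x) x 34 (its y) x 10 mm thick, about 38 g, black strip at its +x end and a pale label on top; origin at the centre of its underside; slides when pushed from the side
- round_a: one of two alike round cells standing upright on the board, 26 mm in diameter, 50 mm tall, about 70 g, white with a steel top; easily tipped; stays where it is; origin at the centre of its underside
- round_b: one of two alike round cells standing upright on the board, 26 mm in diameter, 50 mm tall, about 70 g, white with a steel top; easily tipped; stays where it is; origin at the centre of its underside
- meter: white hand-held meter lying on the desk to the right of the stand, 150 (x) x 78 (y) x 26 mm (30 mm at its dial); origin at the centre of its underside; to be left alone
- mouse: black computer mouse on the desk to the left of the stand, 110 (x) x 62 (y) x 35 mm; origin at the centre of its underside; to be left alone
Mind the look-alikes: they are no part of the job. What is shaped like the round_b but blue or purple is not meant.

How it is judged:
By the outcome, as a careful person would: the job done as asked, in the order asked, and still so for the second after the job is handed in, with the robot touching nothing.
It also fails if it takes over 56 s, if anything falls off the work surface, if the arm or the gripper's body presses on something with over 40 N, if the wrist force passes 120 N, or if a joint passes its speed limit or range.

## Working session

There is one attempt and no reset: what is moved stays moved. The work goes in short steps, Python scripts to look and compute and a tool call to move; the robot and the scene stay as the last step left them, time stands still between calls to the robot, and variables do not carry over. Pictures are saved under pics/ and viewed, at most 10 in all, crops included, and the job is handed in when it is done.

Besides the shell and the picture viewer there is one more tool, called after "Call:" as name(argument=value, ...) on one line, values as JSON. servo_tool: Moves the arm, as the interface text tells. Its arguments: {"type":"object","properties":{"plan":{"type":"array","items":{"type":"object","properties":{"offset":{"type":"array","items":{"type":"number"}},"turn":{"type":"array","items":{"type":"number"}},"fingers":{"type":"number"}}}},"grip_force":{"type":"number"}},"required":["plan"]}

```bash
mkdir -p pics
cat > h.py <<'E'
import numpy as np, cv2
from plant import observe, grab_frame, camera_info, close_job
def ray(name,uv,z):
    c=camera_info(name);K=np.array(c["mtx"]);R,_=cv2.Rodrigues(np.array(c["rvec"],float));t=np.array(c["tvec"],float).ravel()
    p=cv2.undistortPoints(np.array(uv,float).reshape(-1,1,2),K,np.array(c["dist"],float)).reshape(-1,2)
    d=np.c_[p,np.ones(len(p))]@R; o=-R.T@t
    s=(z-o[2])/d[:,2]
    return o+d*s[:,None]
E
python3 - <<'E'
from h import *
for n in("side","top"): cv2.imwrite(f"pics/{n}0.png",grab_frame(n)[:,:,::-1])
print(observe())
E
```

```text
{'clock': 0.1, 'q': array([ 1.02560233e+00,  2.77112148e-01, -2.77896067e-02,  1.26802416e+00,
        2.16812210e-06,  1.46744194e+00]), 'dq': array([ 0.00059821, -0.00191458,  0.00473868, -0.0002826 , -0.00082556,
        0.00063213]), 'joint_efforts': array([ 3.69661875e-04, -4.46706569e+01,  2.96129036e+01,  8.45494098e-03,
       -1.20199370e-04, -2.16398952e-07]), 'position': array([0.26684974, 0.56435274, 0.23021565]), 'orientation': array([ 2.19127042e-01,  9.75695755e-01, -1.00895339e-03, -3.40293002e-04]), 'force': array([ 0.70617642, -0.19777901, -0.68591956]), 'moment': array([-0.01177003, -0.00519787, -0.01752314]), 'grip_force': 0.0, 'width': 0.9974933219614218}
```

View pics/top0.png

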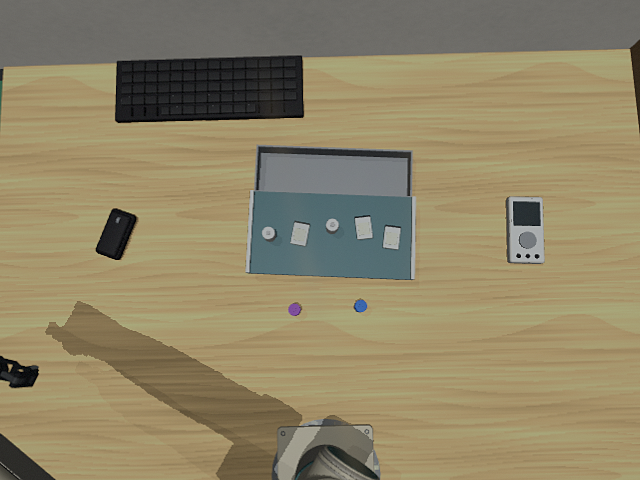

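View pics/side0.png

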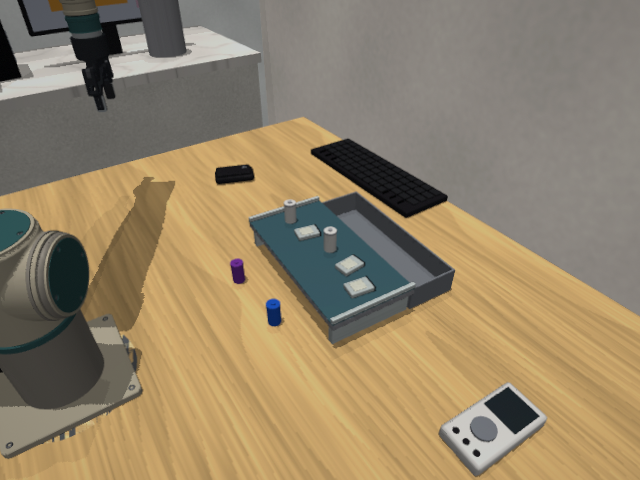

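The top view shows the flat cells at (300,234), (363,228) and (392,237). The white round cells stand at (268,233) and (332,226). The look-alikes, purple (295,309) and blue (361,306), are on the desk off the board. The bin lies up-image, which is +x. The side view agrees: flats at (307,232), (350,265), (360,287), rounds at (290,211), (330,239).

Candidates for "flat": (300,234), (363,228), (392,237). The meter at (525,230) isn't one. Next I measure and check a close crop.

Run:
```python
from h import *
im=cv2.imread("pics/top0.png")
cv2.imwrite("pics/crop.png",cv2.resize(im[140:290,240:425],None,fx=4,fy=4,interpolation=cv2.INTER_CUBIC))
hsv=cv2.cvtColor(im,cv2.COLOR_BGR2HSV)
m=((hsv[:,:,1]<60)&(hsv[:,:,2]>115)).astype(np.uint8); r=np.zeros_like(m); r[198:274,256:409]=1; m*=r
for c in cv2.findContours(m,cv2.RETR_EXTERNAL,cv2.CHAIN_APPROX_NONE)[0]:
    if cv2.contourArea(c)<40: continue
    b=cv2.minAreaRect(c); w=ray("top",cv2.boxPoints(b),.072); w2=ray("top",[b[0]],.112)[0]
    print(np.round(b[0],1),np.round(b[1],1),round(b[2]),'z72',w.mean(0)[:2].round(3),'z112',w2[:2].round(3),w[:,:2].round(3).tolist())
# edges
pts=[(252,192),(414,196),(414,279),(248,272)]
print(ray("top",pts,.062).round(3)); print(ray("top",[(262,149),(411,152)],.054).round(3))
print(ray("top",[(295,309),(361,306)],.05).round(3))
c=camera_info("top");R,_=cv2.Rodrigues(np.array(c["rvec"],float));print(-R.T@np.ravel(c["tvec"]))
```

```text
[306.3 260.2] [32.  28.6] 76 z72 [0.455 0.03 ] z112 [0.451 0.029] [[0.482, 0.067], [0.496, 0.007], [0.429, -0.007], [0.415, 0.052]]
[391.5 237.3] [16.1 21.3] 7 z72 [ 0.5   -0.154] z112 [ 0.494 -0.149] [[0.48, -0.133], [0.525, -0.141], [0.52, -0.175], [0.474, -0.167]]
[268. 232.] [12. 12.] 90 z72 [0.518 0.111] z112 [0.512 0.108] [[0.532, 0.123], [0.531, 0.098], [0.505, 0.098], [0.506, 0.124]]
[299.6 233.6] [15.9 21.4] 11 z72 [0.513 0.043] z112 [0.507 0.042] [[0.494, 0.064], [0.539, 0.055], [0.532, 0.021], [0.487, 0.031]]
[332. 224.] [12. 12.] 90 z72 [ 0.532 -0.027] z112 [ 0.525 -0.026] [[0.545, -0.015], [0.545, -0.041], [0.519, -0.04], [0.519, -0.014]]
[363.6 227.5] [21.2 16.1] 83 z72 [ 0.523 -0.095] z112 [ 0.516 -0.092] [[0.544, -0.076], [0.547, -0.11], [0.501, -0.114], [0.498, -0.08]]
[[ 0.609  0.145  0.062]
 [ 0.591 -0.208  0.062]
 [ 0.41  -0.199  0.062]
 [ 0.434  0.156  0.062]]
[[ 0.709  0.123  0.054]
 [ 0.692 -0.208  0.054]]
[[ 0.353  0.057  0.05 ]
 [ 0.356 -0.085  0.05 ]]
[0.31883004 0.00922863 1.33250843]
```

View pics/crop.png

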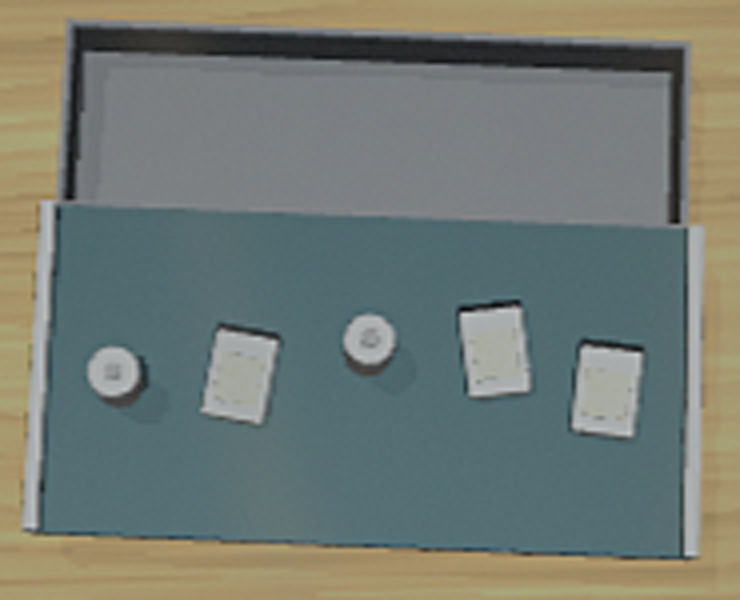

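The crop confirms the three rectangles with black strips are the flats. Flat centres are near (0.515,0.042), (0.525,-0.095) and (0.502,-0.155), the board yaw is about -3°, and the drop edge is at x≈0.60. I'll push with shut fingers, with the tool y axis along the board's y.

Call:
servo_tool(plan=[{"offset":[-0.1,-0.1,0],"turn":[0,0,-0.08],"fingers":0},{"offset":[-0.97,-0.98,0.05],"turn":[0,0,-0.25],"fingers":0},{"offset":[-0.97,-0.98,0.05],"turn":[0,0,-0.25],"fingers":0},{"offset":[-0.97,-0.98,0.05],"turn":[0,0,-0.25],"fingers":0},{"offset":[-0.97,-0.98,0.05],"turn":[0,0,-0.25],"fingers":0},{"offset":[-0.97,-0.98,0.05],"turn":[0,0,-0.25],"fingers":0},{"offset":[-0.97,-0.98,0.05],"turn":[0,0,-0.25],"fingers":0},{"offset":[-0.97,-0.98,0.05],"turn":[0,0,-0.25],"fingers":0},{"offset":[-0.97,-0.98,0.05],"turn":[0,0,-0.25],"fingers":0},{"offset":[-0.97,-0.98,0.05],"turn":[0,0,-0.25],"fingers":0}])

```text
clock: 0.93
position: [0.4048, 0.1718, 0.2164]
orientation: [0.024, 1.0, -0.0, -0.0]
force: [1.3, -0.1, -0.1]
width: 0.0
grip_force: 0.0
```

Call:
servo_tool(plan=[{"offset":[-0.13,-0.31,0.1],"turn":[0,0,0],"fingers":0},{"offset":[-0.13,-0.31,0.22],"turn":[0,0,0],"fingers":0},{"offset":[-0.13,-0.31,0.22],"turn":[0,0,0],"fingers":0},{"offset":[-0.13,-0.31,0.22],"turn":[0,0,0],"fingers":0},{"offset":[-0.13,-0.31,0.22],"turn":[0,0,0],"fingers":0},{"offset":[-0.13,-0.31,0.22],"turn":[0,0,0],"fingers":0},{"offset":[-0.13,-0.31,0.22],"turn":[0,0,0],"fingers":0}])

```text
clock: 1.52
position: [0.4506, 0.0475, 0.1287]
orientation: [0.025, 1.0, 0.0, -0.0]
force: [0.3, 0.6, 0.6]
width: 0.001
grip_force: 0.0
```

Call:
servo_tool(plan=[{"offset":[0,-0.006,0.08],"turn":[0,0,0],"fingers":0},{"offset":[0,-0.006,0.14],"turn":[0,0,0],"fingers":0},{"offset":[0,-0.006,0.157],"turn":[0,0,0],"fingers":0},{"offset":[0,-0.006,0.157],"turn":[0,0,0],"fingers":0},{"offset":[0,-0.006,0.157],"turn":[0,0,0],"fingers":0}])

```text
clock: 1.93
position: [0.4512, 0.0458, 0.0669]
orientation: [0.024, 1.0, 0.0, 0.0]
force: [0.2, 0.7, 0.1]
width: 0.001
grip_force: 0.0
```

Run:
```python
from h import *
cv2.imwrite("pics/s1.png",cv2.resize(grab_frame("side")[160:360,200:460,::-1],None,fx=3,fy=3,interpolation=cv2.INTER_CUBIC))
print(observe()["position"],observe()["force"])
```

```text
[0.45205695 0.04560696 0.06742878] [ 0.83797123 -0.93814205 -0.50341413]
```

View pics/s1.png

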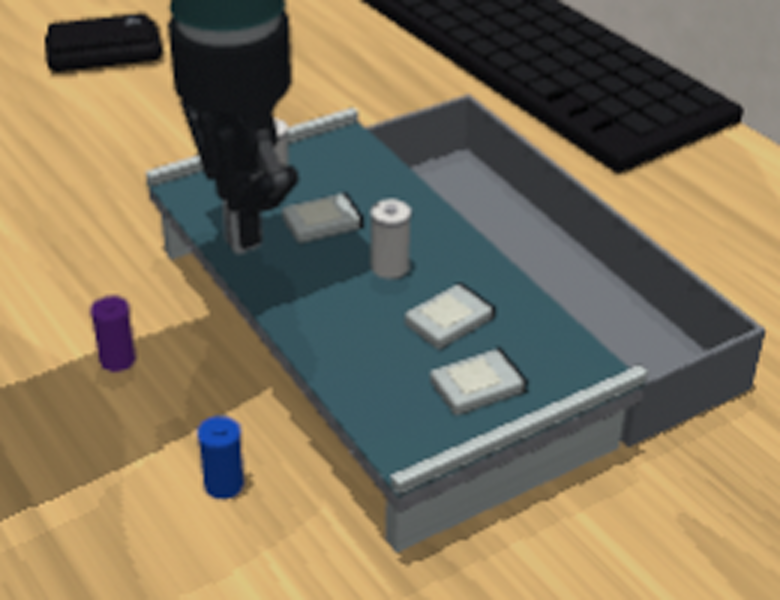

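Fingertip at crop (243,245), just above the board and right behind flat A (320,217). Pushing it toward +x.

Call:
servo_tool(plan=[{"offset":[-0.03,0,0],"turn":[0,0,0],"fingers":0},{"offset":[-0.06,0,0],"turn":[0,0,0],"fingers":0},{"offset":[-0.09,0,0],"turn":[0,0,0],"fingers":0},{"offset":[-0.12,0,0],"turn":[0,0,0],"fingers":0},{"offset":[-0.15,0,0],"turn":[0,0,0],"fingers":0},{"offset":[-0.18,0,0],"turn":[0,0,0],"fingers":0},{"offset":[-0.21,0,0],"turn":[0,0,0],"fingers":0},{"offset":[-0.23,0,0],"turn":[0,0,0],"fingers":0}])

```text
clock: 2.65
position: [0.5452, 0.0402, 0.066]
orientation: [0.025, 1.0, -0.0, 0.001]
force: [-0.4, 0.3, -0.5]
width: 0.002
grip_force: 0.1
```

Run:
```python
from h import *
a=cv2.resize(grab_frame("side")[180:320,230:430,::-1],None,fx=3,fy=3,interpolation=cv2.INTER_CUBIC)
cv2.imwrite("pics/s2.png",a)
print(observe()["position"],observe()["force"])
```

```text
[0.54664927 0.04003208 0.06621865] [2.05239819 0.50447033 0.2979572 ]
```

View pics/s2.png

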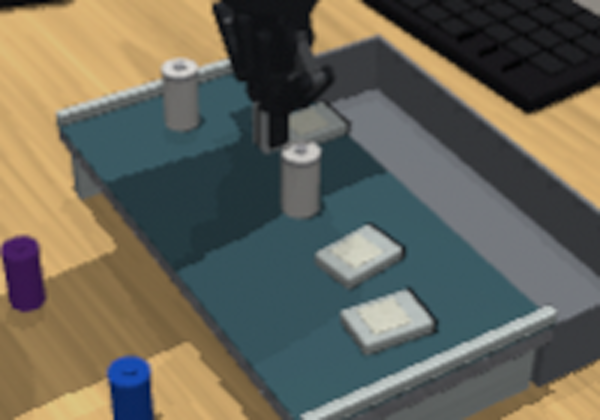

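Flat A (320,122) is at the edge with the finger squarely behind it, and both rounds are untouched. I'll push through, then lift.

Call:
servo_tool(plan=[{"offset":[-0.03,0,0],"turn":[0,0,0],"fingers":0},{"offset":[-0.06,0,0],"turn":[0,0,0],"fingers":0},{"offset":[-0.09,0,0],"turn":[0,0,0],"fingers":0},{"offset":[-0.12,0,0],"turn":[0,0,0],"fingers":0},{"offset":[-0.15,0,0],"turn":[0,0,0],"fingers":0},{"offset":[-0.17,0,0],"turn":[0,0,0],"fingers":0},{"offset":[-0.17,0,-0.1],"turn":[0,0,0],"fingers":0},{"offset":[-0.17,0,-0.2],"turn":[0,0,0],"fingers":0},{"offset":[-0.17,0,-0.25],"turn":[0,0,0],"fingers":0},{"offset":[-0.17,0,-0.25],"turn":[0,0,0],"fingers":0}])

```text
clock: 3.53
position: [0.615, 0.0369, 0.1723]
orientation: [0.025, 1.0, -0.0, 0.005]
force: [0.4, 0.4, 0.3]
width: 0.004
grip_force: 0.0
```

Call:
servo_tool(plan=[{"offset":[0.367,-0.338,0],"turn":[0,0,0],"fingers":0},{"offset":[0.367,-0.338,0],"turn":[0,0,0],"fingers":0},{"offset":[0.367,-0.338,0],"turn":[0,0,0],"fingers":0},{"offset":[0.367,-0.338,0],"turn":[0,0,0],"fingers":0},{"offset":[0.367,-0.338,0],"turn":[0,0,0],"fingers":0},{"offset":[0.367,-0.338,0],"turn":[0,0,0],"fingers":0},{"offset":[0.367,-0.338,0.08],"turn":[0,0,0],"fingers":0},{"offset":[0.367,-0.338,0.16],"turn":[0,0,0],"fingers":0},{"offset":[0.367,-0.338,0.16],"turn":[0,0,0],"fingers":0}])

```text
clock: 4.28
position: [0.452, -0.089, 0.0964]
orientation: [0.025, 1.0, 0.002, -0.005]
force: [-2.2, 0.8, -0.8]
width: -0.001
grip_force: 0.0
```

Run:
```python
from h import *
a=cv2.resize(grab_frame("top")[140:290,240:425,::-1],None,fx=3,fy=3,interpolation=cv2.INTER_CUBIC)
b=cv2.resize(grab_frame("side")[180:320,230:460,::-1],(555,338))
cv2.imwrite("pics/s3.png",cv2.resize(np.vstack([a,b]),None,fx=.75,fy=.75))
print(observe()["position"],observe()["force"])
```

```text
[ 0.45564012 -0.08995376  0.10062999] [-0.65408021 -0.71076496 -0.10109314]
```

View pics/s3.png

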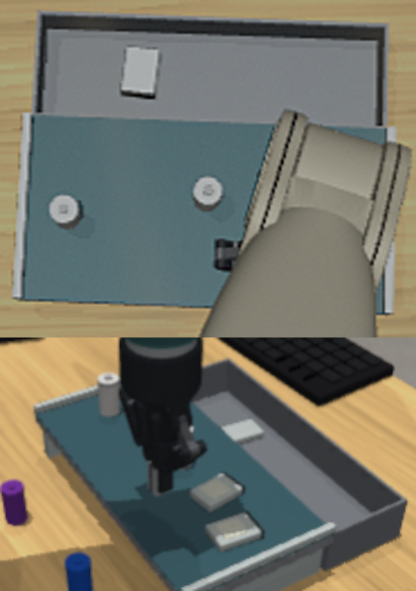

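Flat A lies in the bin at (141,70), both rounds are standing, and the finger is behind flat B. Descend and push.

Call:
servo_tool(plan=[{"offset":[0,-0.004,0.06],"turn":[0,0,0],"fingers":0},{"offset":[0,-0.004,0.0925],"turn":[0,0,0],"fingers":0},{"offset":[0,-0.004,0.0925],"turn":[0,0,0],"fingers":0},{"offset":[0,-0.004,0.0925],"turn":[0,0,0],"fingers":0},{"offset":[-0.03,-0.004,0.0925],"turn":[0,0,0],"fingers":0},{"offset":[-0.06,-0.004,0.0925],"turn":[0,0,0],"fingers":0}])

```text
clock: 4.88
position: [0.4834, -0.0939, 0.0666]
orientation: [0.025, 1.0, -0.0, 0.002]
force: [0.7, -0.3, 0.1]
width: 0.001
grip_force: 0.0
```

Call:
servo_tool(plan=[{"offset":[-0.03,0,0],"turn":[0,0,0],"fingers":0},{"offset":[-0.06,0,0],"turn":[0,0,0],"fingers":0},{"offset":[-0.09,0,0],"turn":[0,0,0],"fingers":0},{"offset":[-0.12,0,0],"turn":[0,0,0],"fingers":0},{"offset":[-0.15,0,0],"turn":[0,0,0],"fingers":0},{"offset":[-0.18,0,0],"turn":[0,0,0],"fingers":0},{"offset":[-0.21,0,0],"turn":[0,0,0],"fingers":0},{"offset":[-0.24,0,0],"turn":[0,0,0],"fingers":0},{"offset":[-0.27,0,0],"turn":[0,0,0],"fingers":0},{"offset":[-0.3,0,0],"turn":[0,0,0],"fingers":0}])

```text
clock: 5.72
position: [0.6033, -0.0995, 0.0651]
orientation: [0.024, 1.0, -0.0, 0.001]
force: [0.7, 0.8, 0.3]
width: 0.0
grip_force: 0.0
```

Call:
servo_tool(plan=[{"offset":[-0.015,0,0],"turn":[0,0,0],"fingers":0},{"offset":[-0.02,0,0],"turn":[0,0,0],"fingers":0},{"offset":[-0.02,0,-0.1],"turn":[0,0,0],"fingers":0},{"offset":[-0.02,0,-0.2],"turn":[0,0,0],"fingers":0},{"offset":[-0.02,0,-0.25],"turn":[0,0,0],"fingers":0},{"offset":[-0.02,0,-0.25],"turn":[0,0,0],"fingers":0}])

```text
clock: 6.22
position: [0.6132, -0.1009, 0.1715]
orientation: [0.025, 1.0, -0.001, 0.005]
force: [0.7, -0.5, -0.2]
width: -0.002
grip_force: 0.0
```

Call:
servo_tool(plan=[{"offset":[0.414,-0.148,0],"turn":[0,0,0],"fingers":0},{"offset":[0.414,-0.148,0],"turn":[0,0,0],"fingers":0},{"offset":[0.414,-0.148,0],"turn":[0,0,0],"fingers":0},{"offset":[0.414,-0.148,0],"turn":[0,0,0],"fingers":0},{"offset":[0.414,-0.148,0],"turn":[0,0,0],"fingers":0},{"offset":[0.414,-0.148,0],"turn":[0,0,0],"fingers":0},{"offset":[0.414,-0.148,0.08],"turn":[0,0,0],"fingers":0},{"offset":[0.414,-0.148,0.16],"turn":[0,0,0],"fingers":0},{"offset":[0.414,-0.148,0.16],"turn":[0,0,0],"fingers":0},{"offset":[0.414,-0.148,0.16],"turn":[0,0,0],"fingers":0}])

```text
clock: 7.05
position: [0.4398, -0.1497, 0.0995]
orientation: [0.024, 1.0, 0.001, -0.002]
force: [-0.0, -0.6, 0.9]
width: -0.003
grip_force: 0.0
```

Run:
```python
from h import *
cv2.imwrite("pics/s4.png",cv2.resize(grab_frame("side")[180:340,230:460,::-1],None,fx=2.5,fy=2.5))
print(observe()["position"],observe()["force"])
```

```text
[ 0.44136399 -0.15056035  0.10104251] [1.22809151 0.02521806 0.4942924 ]
```

View pics/s4.png

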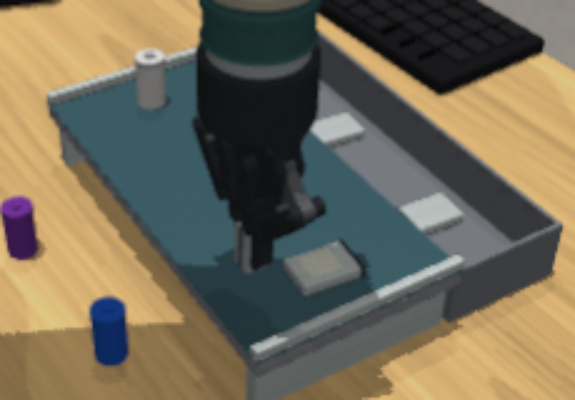

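Flats A (338,129) and B (432,212) are flat in the bin, and the finger (255,250) is behind flat C (322,268). Descend and push C.

Call:
servo_tool(plan=[{"offset":[0,-0.005,0.06],"turn":[0,0,0],"fingers":0},{"offset":[0,-0.005,0.09],"turn":[0,0,0],"fingers":0},{"offset":[0,-0.005,0.09],"turn":[0,0,0],"fingers":0},{"offset":[0,-0.005,0.09],"turn":[0,0,0],"fingers":0},{"offset":[-0.03,-0.005,0.09],"turn":[0,0,0],"fingers":0},{"offset":[-0.06,-0.005,0.09],"turn":[0,0,0],"fingers":0},{"offset":[-0.09,-0.005,0.09],"turn":[0,0,0],"fingers":0}])

```text
clock: 7.68
position: [0.4795, -0.1553, 0.0665]
orientation: [0.025, 1.0, -0.001, 0.002]
force: [0.1, 0.2, -0.1]
width: 0.002
grip_force: 0.2
```

Call:
servo_tool(plan=[{"offset":[-0.03,0,0],"turn":[0,0,0],"fingers":0},{"offset":[-0.06,0,0],"turn":[0,0,0],"fingers":0},{"offset":[-0.09,0,0],"turn":[0,0,0],"fingers":0},{"offset":[-0.12,0,0],"turn":[0,0,0],"fingers":0},{"offset":[-0.15,0,0],"turn":[0,0,0],"fingers":0},{"offset":[-0.18,0,0],"turn":[0,0,0],"fingers":0},{"offset":[-0.21,0,0],"turn":[0,0,0],"fingers":0},{"offset":[-0.24,0,0],"turn":[0,0,0],"fingers":0},{"offset":[-0.27,0,0],"turn":[0,0,0],"fingers":0},{"offset":[-0.3,0,0],"turn":[0,0,0],"fingers":0}])

```text
clock: 8.52
position: [0.598, -0.1604, 0.0646]
orientation: [0.024, 1.0, 0.0, 0.0]
force: [-0.0, 0.5, 0.8]
width: -0.002
grip_force: 0.0
```

Call:
servo_tool(plan=[{"offset":[-0.02,0,0],"turn":[0,0,0],"fingers":0},{"offset":[-0.02,0,0],"turn":[0,0,0],"fingers":0},{"offset":[-0.02,0,-0.1],"turn":[0,0,0],"fingers":0},{"offset":[-0.02,0,-0.2],"turn":[0,0,0],"fingers":0},{"offset":[-0.02,0,-0.3],"turn":[0,0,0],"fingers":0},{"offset":[0.1,-0.1,-0.4],"turn":[0,0,0],"fingers":0},{"offset":[0.2,-0.2,-0.5],"turn":[0,0,0],"fingers":0},{"offset":[0.3,-0.35,-0.5],"turn":[0,0,0],"fingers":0},{"offset":[0.3,-0.5,-0.5],"turn":[0,0,0],"fingers":0},{"offset":[0.3,-0.5,-0.5],"turn":[0,0,0],"fingers":0}])

```text
clock: 9.35
position: [0.4871, -0.309, 0.2577]
orientation: [0.024, 1.0, -0.0, 0.0]
force: [0.5, -0.1, -0.2]
width: -0.002
grip_force: 0.0
```

Call:
servo_tool(plan=[{"offset":[0,-0.1,0],"turn":[0,0,0],"fingers":0},{"offset":[0,-0.2,0],"turn":[0,0,0],"fingers":0},{"offset":[0,-0.2,0],"turn":[0,0,0],"fingers":0},{"offset":[0,-0.2,0],"turn":[0,0,0],"fingers":0},{"offset":[0,-0.2,0],"turn":[0,0,0],"fingers":0},{"offset":[0,-0.2,0],"turn":[0,0,0],"fingers":0}])

```text
clock: 9.85
position: [0.4844, -0.387, 0.2559]
orientation: [0.024, 1.0, 0.001, -0.0]
force: [-0.0, 0.6, 0.2]
width: 0.005
grip_force: 0.0
```

Run:
```python
from h import *
a=cv2.resize(grab_frame("top")[130:330,240:440,::-1],(400,400))
b=cv2.resize(grab_frame("side")[160:360,200:460,::-1],(400,308)); b=cv2.copyMakeBorder(b,0,92,0,0,0)
cv2.imwrite("pics/s5.png",np.hstack([a,b]))
print(observe()["position"],observe()["force"])
```

```text
[ 0.48470629 -0.38686464  0.25617031] [-0.22708544  0.60330775  0.48785105]
```

View pics/s5.png

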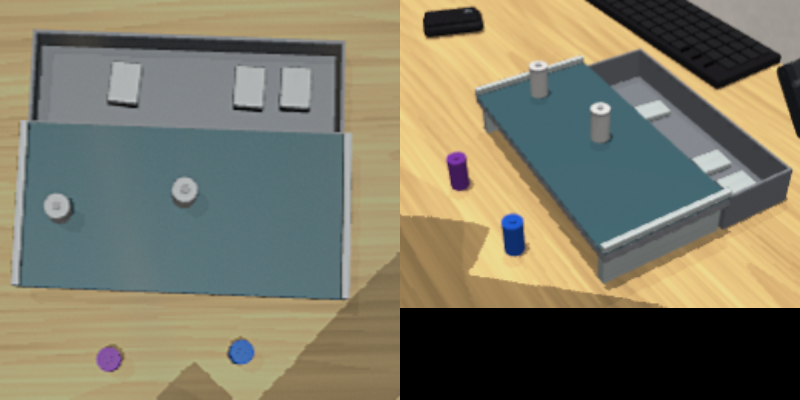

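All three flats lie in the bin, at (125,83), (250,87) and (295,88). Both rounds stand in place at (57,206) and (184,190).

```bash
python3 -c "from plant import close_job; print(close_job())"
```

```text
the job is handed in; nothing more can be done
None
```

All three flat cells were pushed over the open edge and lie in the bin, both round cells are still standing where they were, and the job was handed in at about 10 s.

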